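# Free the spice tin jammed across the feeder chute

## Task

A flat spice tin has turned crosswise and is stuck in the funnel of the sloping plywood tin chute, its two ends caught under the side lips. Push it back up the slope until it is wholly clear of the lips, then lift it out and lay it down gently, flat, in the middle of the round cork trivet. Leave the spare tin that stands apart on the cart alone.

Things in the scene. Friction and masses are not known exactly. Their poses are not given: they have to be found in the camera images.
- tin: Jammed tin: closed metal box, thin dark seam, 34 mm (x) by 100 mm (y) by 24 mm tall (z), 60 to 130 g. Origin: centre of its underside. Starts flat on the chute floor, long side across, at chute x about -0.019, both ends under the lips (28 to 32 mm above the floor). Clear of them once past chute x = 0.017. Friction keeps it wherever on the slope it is left.
- chute: Fixed plywood chute, 12 degree slope. Origin: middle of its floor, 56 mm above cart; x up the slope (away from robot), y across, z square to floor. Inside widths (m): x -0.14 to -0.07 throat 0.06; to -0.01 funnel widening to 0.14; to 0.142 straight. Walls 34 mm high. Side lips over the funnel, x -0.07 to 0, leave a middle gap 64 mm wide, open to the floor, where fingers can pass up the slope.
- trivet: Round cork trivet, 160 mm across, 10 mm thick, fixed on the cart top left or right of the chute (a square cork mat of like size lies on the other side). Origin: centre of its underside, z up.
- spare_tin: A second tin like the first, flat on the cart top away from the chute; leave it alone. Origin: centre of its underside. Around it stand three glass jars and a bowl, under 90 mm high; along the sides a tong, spice carousel (240 mm), toaster and towel roll.
There are look-alikes about, which are no part of the job. What is shaped like the tin but turquoise is not meant.

How it is judged (in metres and radians):
On the way:
1. the tin has been moved up the chute clear of the lips while still lying on the chute floor (x of tin in the frame of chute between 0.015 and 0.13 m and z of tin in the frame of chute between -0.004 and 0.01 m), for 0.1 s.
At the end, for the whole second after the job is handed in: The tin lies flat (within 10 degrees) and at rest on the round cork trivet, its centre within 40 mm of the trivet's centre (horizontal distance between tin and trivet below 0.04 m and angle between tin's own z axis and vertical below 0.17 rad and z of tin in the frame of trivet between 0.006 and 0.015 m and linear speed of tin below 0.02 m/s); the robot touches nothing.
It fails at once if the spare tin is shifted by more than 20 mm (distance of spare_tin from where it was at the start of the episode above 0.02 m).
It fails at once if the tin is dropped or flung (moving faster than 0.7 m/s untouched by the fingers) (linear speed of tin above 0.7 m/s and contact force between tin and the fingers below 0.05 N).
It also fails if it takes over 48 s, if anything falls off the work surface, if the arm or the gripper's body presses on something with over 40 N, if the wrist force passes 120 N, or if a joint passes its speed limit or range.

## Robot

A 6-joint arm with a two-finger parallel gripper is mounted at the origin on the work surface. World frame = base frame: x ahead of the robot, y to its left, z up, the work surface at z = 0. Lengths are in m, angles in degrees, forces in N, time in s.
With the tool pointing down it reaches from about 0.4 to 0.825 m from the base axis. Payload 7 kg.
Tool frame: the origin (TCP) lies on the mounting face of the last link; the fingertips stand 178 mm ahead of it and the grasp point (between the pads) lies 159 mm ahead of it (ctrl.tip_extent is the distance from the TCP to the fingertips, in m); z points along the fingers, y is the direction in which the jaws open and shut (so a half turn about z gives the same grasp; the last joint's range is limited). The gripper opens to 88 mm and grips with 3 to 60 N. Pads are 19 mm wide; open, the fingers measure 130 mm over their backs; the gripper's body (78 mm by 193 mm) begins 47 mm behind the grasp point.
Start: joints at [-54.311, 20.546, 0.682, 0, -70.136, -16.507], TCP at [0.222, -0.638, 0.405] pointing down, gripper open.
Joint ranges: [-176.03, 176.03], [-82.01, 121.73], [-58.28, 71.71], [-173.87, 95.51], [-174.79, -0.11], [-173.66, 173.66]. Speed limits (degrees/s): [136.94, 136.94, 172.46, 180, 180, 180].

## Interface

Orientations are given as [roll, pitch, yaw] about the fixed x, y, z axes, in that order (R = Rz(yaw) Ry(pitch) Rx(roll)).
In Python, from plant import ctrl gives the robot as it stands. The module is installed in compiled form; this text tells all that it offers.
- The arm moves only by the tool carry_out, never from a script. Its argument "moves" is text: rows parted by semicolons, each of 7 numbers parted by spaces: the finger opening in m, from 0 to 0.0876, then the shift along the tool's x, y, z in m, then the turn, a rotation vector about the tool's x, y, z in rad. A call has 1 to 20 rows; each row is the pose to reach, as a shift and turn from the pose commanded when the call began, along the tool's axes at that moment; what a row does not reach only later rows make up. A row lasts 1/10 s, in which the tool goes at most 50 mm and 8.59 degrees, less where a joint would pass 70% of its speed; a pose out of reach is approached as far as the arm can. A call with a gripper value outside its range is refused whole. The fingers move at their own pace and stop on an object; the grip force is fixed at half the most. Time passes only in rows, so rows that repeat a pose let the fingers close. It gives the time, the measured TCP pose, the force and the opening at its end, in the units of the state.
- ctrl.get_obs(): the state, without advancing time (a new reading comes with each control period).
- ctrl.snapshot(name): name is "scene" or "top" or "wrist"; returns a dict with "image" (420x560x3 uint8, red, green, blue), "K" (3x3 intrinsics, pixels), "k1" (the pictures are not rectified: a ray, as slopes to the right and down, at radius r is drawn at 1 + k1 r^2 times it, then the intrinsics apply), "R" (3x3) and "t" (3): a world point X has camera coordinates R X + t. Camera axes: x right, y down, z forward; pixel columns grow to the right and rows downward; lengths in m; the calibration is good to about 2 mm. A picture is of the moment at which its call begins. There is no depth.
- ctrl.close_job(): hands the job in, once; it reports no verdict.
Trained networks look in a picture, given as the dict that the camera call returned (one of the last four; its "shot" number tells which), for a name from the list of things; names that differ only in an ending like _2 or _b are one class to them, and where a whole thing is asked for, a point or a joint stands for the part that bears it (a point fixed in the world has none). Each returns a list of dicts, best first, with "confidence" (0 to 1); they miss things now and then, are a little off and sometimes report something else, mostly with a low value. They report only what shows in the picture. A call takes as long as a camera call. They do not tell look-alikes from the thing itself.
- ctrl.recognise(picture, label): "extent" ([left, top, right, bottom] in pixels, round what is visible of it).
- ctrl.trace(picture, label): "region" (420x560 bool, what is visible of it) and "extent" ([left, top, right, bottom] in pixels, round what is visible of it).
- ctrl.mark_of(picture, label): "at" ([row, column] in pixels: a listed point, or the origin of a listed thing).
The state is a dict: "clock": time; "joint_pos": joint angles; "qvel": joint speeds; "tau": joint torques, N m; "tool_pos": TCP position; "orientation": TCP orientation; "force": force on the tool from outside, world axes, zero at the start; "moment": the same for the moment, N m; "opening": finger opening in m.
Only numpy, scipy, OpenCV 4.12 (cv2) and the standard library are available. Lean on these libraries where they do the work, as an engineer would, in place of code of your own. Each camera call takes 0.05 s, during which the arm holds its last target.

## Working session

There is one attempt and no reset: what is moved stays moved. The work goes in short steps, Python scripts to look and compute and a tool call to move; the robot and the scene stay as the last step left them, time stands still between calls to the robot, and variables do not carry over. Pictures are saved under pics/ and viewed, and the job is handed in when it is done.

Besides the shell and the picture viewer there is one more tool, called after "Call:" as a command line: name --argument value ..., lists and objects as JSON in quotes. carry_out: Moves the arm, as the interface text tells. Its arguments: {"type":"object","properties":{"moves":{"type":"string"}},"required":["moves"]}

```bash
mkdir -p pics; python3 - <<'E'
from plant import ctrl
import cv2,numpy as np,pickle
for n in ["scene","top","wrist"]:
    s=ctrl.snapshot(n); cv2.imwrite(f"pics/{n}0.png",s["image"][:,:,::-1]); pickle.dump(s,open(f"{n}0.pkl","wb"))
    print(n,s["K"].tolist(),s["k1"],np.round(s["R"],4).tolist(),s["t"])
    for l in ["tin","chute","trivet","spare_tin"]:
        print(l,[(r["confidence"],np.round(r["at"],1).tolist()) for r in ctrl.mark_of(s,l)][:4])
print(ctrl.get_obs())
E
```

```text
scene [[394.4954425313149, 0.0, 280.9200426273118], [0.0, 394.4954425313149, 214.40813630619365], [0.0, 0.0, 1.0]] -0.11414969590184165 [[0.0255, 0.9995, -0.0179], [0.6088, -0.0297, -0.7928], [-0.7929, 0.0093, -0.6093]] [-0.02662316 -0.25124083  1.22062419]
tin [(0.93, [220.0, 243.8]), (0.93, [340.2, 220.4]), (0.89, [265.6, 359.9]), (0.57, [175.9, 196.4])]
chute [(0.65, [226.4, 246.2])]
trivet []
spare_tin [(0.75, [295.8, 113.1]), (0.37, [228.0, 135.6])]
top [[421.90847042881836, 0.0, 281.382285824735], [0.0, 421.90847042881836, 215.87101991266496], [0.0, 0.0, 1.0]] 0.012052171645119032 [[0.0081, -0.9991, -0.041], [-0.9973, -0.0051, -0.0726], [0.0723, 0.0414, -0.9965]] [0.01492467 0.51154332 0.81799655]
tin [(0.76, [336.7, 392.3]), (0.71, [88.0, 335.5]), (0.69, [169.9, 210.1]), (0.64, [223.5, 317.7])]
chute [(0.71, [211.6, 320.2])]
trivet [(0.64, [251.4, 446.8])]
spare_tin [(0.82, [150.9, 438.9])]
wrist [[290.1416095314489, 0.0, 281.86737634623756], [0.0, 290.1416095314489, 213.75973360507436], [0.0, 0.0, 1.0]] -0.03366928437993106 [[-0.3285, 0.9445, -0.0002], [0.9034, 0.3143, 0.2916], [0.2755, 0.0956, -0.9565]] [ 0.67410306 -0.03675812  0.39150471]
tin []
chute []
trivet []
spare_tin []
{'clock': 0.75, 'joint_pos': array([-5.43098257e+01,  2.05433512e+01,  6.81875426e-01, -7.46291288e-04,
       -7.01367483e+01, -1.65070030e+01]), 'qvel': array([ 0.04734428,  0.03065309, -0.01990825, -0.05786882,  0.05406188,
        0.06051311]), 'tau': array([-2.58272892e-03, -5.82224357e+01,  2.93267423e+01,  7.00160667e+00,
        1.25274781e-02, -9.16595695e-05]), 'tool_pos': array([ 0.2217679 , -0.63749154,  0.40469225]), 'orientation': array([-1.79998497e+02,  1.17756149e-03, -1.60817082e+02]), 'force': array([-0.04833766,  0.76408106, -0.48255261]), 'moment': array([-0.02433445, -0.01047537,  0.01541103]), 'opening': 0.08760673057064848}
```

View pics/top0.png

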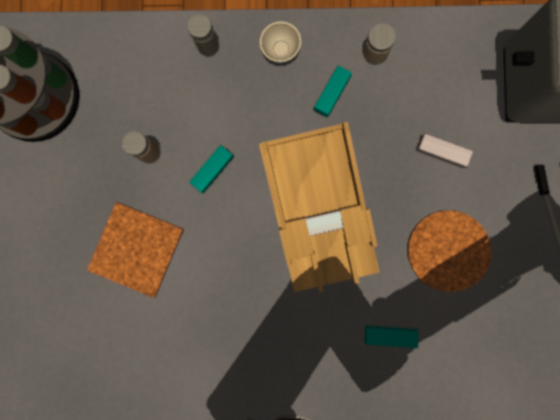

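View pics/scene0.png

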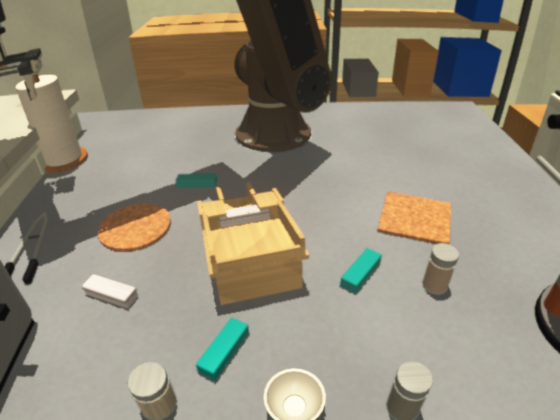

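The top view shows the jammed white tin at about (325,223) in the chute funnel. The round trivet is at (449,251), to the robot's right, and the white spare tin stands apart at (445,150). The turquoise boxes at (211,169), (333,91) and (391,337) are look-alikes. The jammed tin is the one in the chute, and I'll confirm it in an enlarged crop.

```bash
python3 - <<'E'
import cv2,pickle,numpy as np
s=pickle.load(open("top0.pkl","rb"))
im=s["image"][110:300,245:395,::-1]
im=cv2.resize(im,None,fx=4,fy=4,interpolation=cv2.INTER_CUBIC)[:760]
im=np.clip(im.astype(float)*1.3,0,255).astype(np.uint8)
im=cv2.resize(im,None,fx=0.78,fy=0.78)
print(im.shape)
cv2.imwrite("pics/topcrop.png",im)
s=pickle.load(open("scene0.pkl","rb"))
im=s["image"][180:305,190:315,::-1]
cv2.imwrite("pics/scenecrop.png",cv2.resize(im,None,fx=4.8,fy=4.8,interpolation=cv2.INTER_CUBIC))
E
```

```text
(593, 468, 3)
```

View pics/topcrop.png

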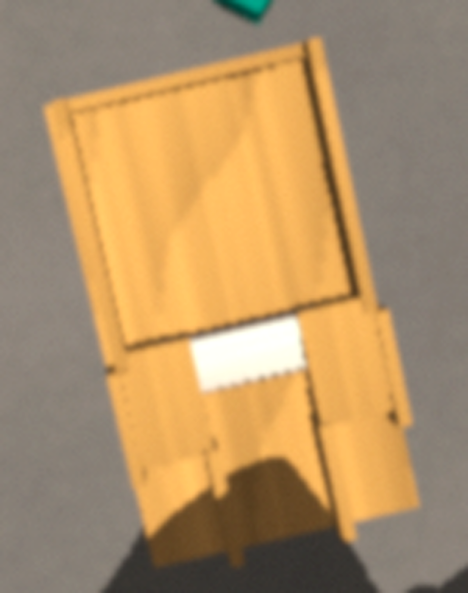

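View pics/scenecrop.png

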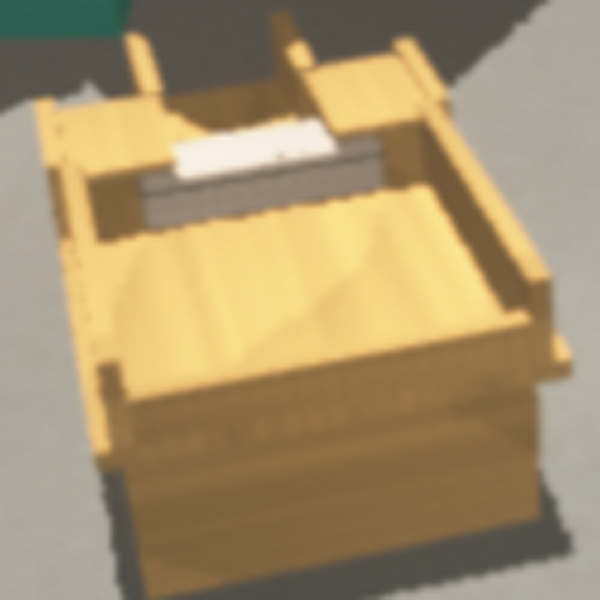

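Crop confirms it: the white tin lies crosswise in the funnel, with both ends under the lips. Next I'll fit the poses.

```bash
cat > h.py <<'E'
import numpy as np,cv2
from scipy.spatial.transform import Rotation as R
from scipy.optimize import least_squares
def proj(s,X):
    c=np.atleast_2d(X)@np.asarray(s["R"]).T+np.ravel(s["t"])
    p=c[:,:2]/c[:,2:]; p=p*(1+s["k1"]*(p**2).sum(1,keepdims=True))
    K=s["K"]; return p*[K[0,0],K[1,1]]+[K[0,2],K[1,2]]
def onplane(s,uv,z):
    K=s["K"]; d=np.array([s["k1"],0,0,0,0])
    p=cv2.undistortPoints(np.float64(uv).reshape(-1,1,2),np.float64(K),d).reshape(-1,2)
    Rm=np.asarray(s["R"]);t=np.ravel(s["t"]); C=-Rm.T@t
    r=np.c_[p,np.ones(len(p))]@Rm
    return C+r*((z-C[2])/r[:,2:])
def chuteR(yaw): return R.from_euler('ZY',[yaw,-12],degrees=True).as_matrix()
E
cat > fit.py <<'E'
from h import *; import pickle
T=pickle.load(open("top0.pkl","rb"));S=pickle.load(open("scene0.pkl","rb"))
tc=lambda u,v:(245+u/3.12,110+v/3.12)
sc=lambda u,v:(190+u/4.8,180+v/4.8)
ob=[(T,(0,.07,.032),tc(127,347)),(T,(0,-.07,.032),tc(357,296)),(T,(0,-.032,.032),tc(298,316)),
 (T,(.142,-.07,.034),tc(305,57)),(T,(.142,.07,.034),tc(72,110)),
 (S,(0,-.07,.032),sc(90,178)),(S,(0,.032,.032),sc(335,133)),(S,(0,-.032,.032),sc(172,167))]
def f(p): 
    r=[]
    for s,X,uv in ob: r.append((proj(s,chuteR(p[2])@np.array(X)+[p[0],p[1],.056])-uv)[0])
    return np.array(r).ravel()
g=onplane(T,[(320,212)],.056)[0]
o=least_squares(f,[g[0],g[1],12],loss='soft_l1'); print(g,o.x); print(np.round(f(o.x).reshape(-1,2),1))
np.save("ch.npy",o.x)
# trivet, spare
for s,n in((T,"top"),(S,"scene")):
    h=cv2.cvtColor(s["image"],cv2.COLOR_RGB2HSV)
    m=((h[...,0]<16)&(h[...,1]>130)).astype(np.uint8); m=cv2.morphologyEx(m,cv2.MORPH_OPEN,np.ones((3,3)))
    N,L,st,c=cv2.connectedComponentsWithStats(m)
    for i in range(1,N):
        if 600<st[i,4]<9000:
            cs,_=cv2.findContours((L==i).astype(np.uint8),0,1)
            P=onplane(s,cs[0].reshape(-1,2),.01)
            P=P[:,:2].astype(np.float32)
            (q,rad)=cv2.minEnclosingCircle(P)
            e=cv2.fitEllipse(P)
            print(n,st[i],q,rad,e)
E
python3 fit.py
```

```text
[ 0.51644746 -0.05620553  0.056     ] [ 0.51719868 -0.05710629 13.20239527]
[[-1.1  1.1]
 [ 0.6  0.2]
 [-1.1 -1.5]
 [ 1.4 -1.2]
 [-1.4 -0.1]
 [-2.1 -0.6]
 [-0.8 -0.1]
 [ 0.6 -1.6]]
top [   0    0  548   12 4619] (0.9585086107254028, 0.05402377247810364) 0.566826343536377 ((0.9663325548171997, 1.8836629390716553), (0.028300417587161064, 4.678800582885742), 179.5841064453125)
top [  88  203   95   94 5445] (0.443082720041275, 0.31408166885375977) 0.10360939800739288 ((0.44349291920661926, 0.3146076798439026), (0.17383040487766266, 0.17485564947128296), 4.4647297859191895)
top [ 408  211   83   81 5312] (0.4460761547088623, -0.310335636138916) 0.08033203333616257 ((0.44602489471435547, -0.31003230810165405), (0.1565377414226532, 0.15826453268527985), 170.379638671875)
scene [403  66  32  30 694] (-0.46888864040374756, 0.6196648478507996) 0.22158965468406677 ((-0.46312010288238525, 0.6112474799156189), (0.11845888942480087, 0.4433002471923828), 67.39407348632812)
scene [  98  204   72   47 2011] (0.4498217701911926, -0.30827414989471436) 0.08141999691724777 ((0.4506452977657318, -0.3088895082473755), (0.1532323956489563, 0.15953420102596283), 115.32169342041016)
```

```bash
cat > ov.py <<'E'
from h import *; import pickle
p=np.load("ch.npy")
def seg(tx=-.019):
    L=[]
    for a in(1,-1):
        L+= [((0,a*.07,.034),(.142,a*.07,.034),(0,0,255)),((0,a*.032,.032),(-.07,a*.032,.032),(255,0,0)),((0,a*.07,.032),(0,a*.032,.032),(255,0,0)),((-.07,a*.03,.034),(-.14,a*.03,.034),(0,255,0)),((-.07,a*.03,0),(-.14,a*.03,0),(0,120,0))]
    L+=[((.142,-.07,0),(.142,.07,0),(0,0,255)),((.142,-.07,.034),(.142,.07,.034),(255,0,255))]
    for z in(0,.024):
        c=[(tx+.017,.05,z),(tx+.017,-.05,z),(tx-.017,-.05,z),(tx-.017,.05,z)]
        L+=[(c[i],c[(i+1)%4],(255,255,0)) for i in range(4)]
    return L
def draw(s,box,k,fn,tx=-.019):
    x0,y0,x1,y1=box
    im=cv2.resize(s["image"][y0:y1,x0:x1,::-1],None,fx=k,fy=k,interpolation=cv2.INTER_CUBIC)
    for a,b,c in seg(tx):
        q=[tuple(int(round(v)) for v in ((proj(s,chuteR(p[2])@np.array(X)+[p[0],p[1],.056])[0]-[x0,y0]+.5)*k)) for X in(a,b)]
        cv2.line(im,q[0],q[1],c,1,cv2.LINE_AA)
    cv2.imwrite(fn,im)
if __name__=="__main__":
    draw(pickle.load(open("top0.pkl","rb")),(245,110,395,300),3.1,"pics/ov_t.png")
    draw(pickle.load(open("scene0.pkl","rb")),(190,180,315,305),4.8,"pics/ov_s.png")
E
python3 ov.py
```

```text
(no output)
```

View pics/ov_t.png

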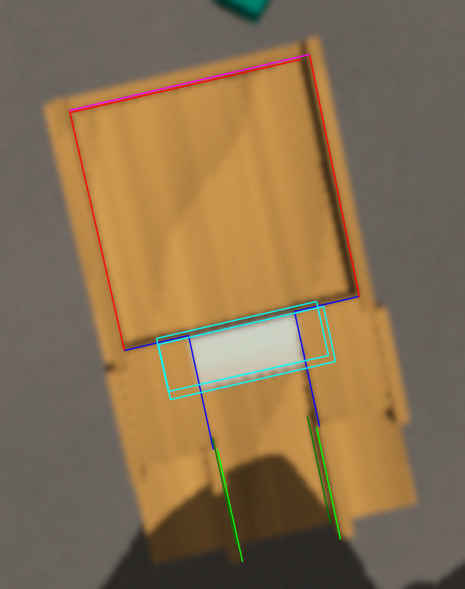

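View pics/ov_s.png

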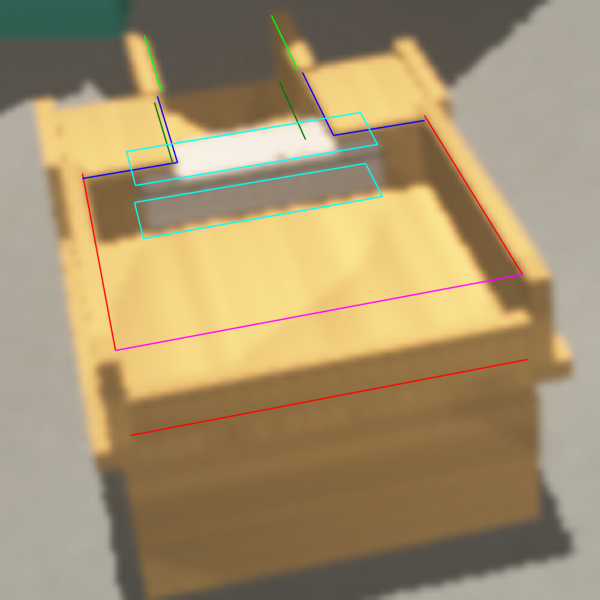

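```bash
cat >> h.py <<'E'
def chplane(s,uv,z,p):
    # intersect pixel rays with chute-frame plane z; returns chute coords
    A=onplane(s,uv,0.3);B=onplane(s,uv,0.0)
    M=chuteR(p[2]);o=np.array([p[0],p[1],.056]); a=(A-o)@M;b=(B-o)@M
    k=((z-a[:,2])/(b[:,2]-a[:,2]))[:,None]
    return a+k*(b-a)
E
cat > m.py <<'E'
from h import *; import pickle
from fit import tc,sc,T,S
p=np.load("ch.npy")
print(chplane(T,[tc(190,340),tc(298,316),tc(304,370),tc(201,391)],.024,p).round(4))
print("front bottom",chplane(S,[sc(150,230),sc(382,190)],0,p).round(4))
print("front top",chplane(S,[sc(142,183),sc(382,141)],.024,p).round(4))
from plant import ctrl
o=ctrl.get_obs()
P0=o["tool_pos"];R0=R.from_euler('xyz',o["orientation"],degrees=True)
M=chuteR(p[2]); print("cx",M[:,0],"cz",M[:,2])
# tool axes: z=-cz, y=s*cx
for s in(1,-1):
    z=-M[:,2];y=s*M[:,0];x=np.cross(y,z)
    Rt=R.from_matrix(np.c_[x,y,z]); d=R0.inv()*Rt
    for zz in(.182,.30): 
        P=M@np.array([-.019,0,zz])+[p[0],p[1],.056]
        print(s,zz,P.round(4),Rt.as_euler('xyz',degrees=True).round(1),"shift",R0.inv().apply(P-P0).round(4),"rv",d.as_rotvec().round(4), np.degrees(d.magnitude()))
E
python3 m.py
```

```text
[ 0.51644746 -0.05620553  0.056     ] [ 0.51719868 -0.05710629 13.20239527]
[[-1.1  1.1]
 [ 0.6  0.2]
 [-1.1 -1.5]
 [ 1.4 -1.2]
 [-1.4 -0.1]
 [-2.1 -0.6]
 [-0.8 -0.1]
 [ 0.6 -1.6]]
top [   0    0  548   12 4619] (0.9585086107254028, 0.05402377247810364) 0.566826343536377 ((0.9663325548171997, 1.8836629390716553), (0.028300417587161064, 4.678800582885742), 179.5841064453125)
top [  88  203   95   94 5445] (0.443082720041275, 0.31408166885375977) 0.10360939800739288 ((0.44349291920661926, 0.3146076798439026), (0.17383040487766266, 0.17485564947128296), 4.4647297859191895)
top [ 408  211   83   81 5312] (0.4460761547088623, -0.310335636138916) 0.08033203333616257 ((0.44602489471435547, -0.31003230810165405), (0.1565377414226532, 0.15826453268527985), 170.379638671875)
scene [403  66  32  30 694] (-0.46888864040374756, 0.6196648478507996) 0.22158965468406677 ((-0.46312010288238525, 0.6112474799156189), (0.11845888942480087, 0.4433002471923828), 67.39407348632812)
scene [  98  204   72   47 2011] (0.4498217701911926, -0.30827414989471436) 0.08141999691724777 ((0.4506452977657318, -0.30888
[... 233 characters left out ...]
47  0.0516  0.    ]]
front top [[-0.0001 -0.0463  0.024 ]
 [-0.0011  0.0529  0.024 ]]
cx [0.95229453 0.22340067 0.20791169] cz [-0.20241645 -0.04748528  0.9781476 ]
1 0.182 [ 0.4623 -0.07    0.2301] [168.    0.  103.2] shift [-0.4136  0.457   0.1746] rv [-0.1579 -0.1753  1.6684] 96.54470917331479
1 0.3 [ 0.4384 -0.0756  0.3455] [168.    0.  103.2] shift [-0.3892  0.4595  0.0592] rv [-0.1579 -0.1753  1.6684] 96.54470917331479
-1 0.182 [ 0.4623 -0.07    0.2301] [-168.     0.   -76.8] shift [-0.4136  0.457   0.1746] rv [ 0.1704 -0.1535 -1.4606] 84.71379166939933
-1 0.3 [ 0.4384 -0.0756  0.3455] [-168.     0.   -76.8] shift [-0.3892  0.4595  0.0592] rv [ 0.1704 -0.1535 -1.4606] 84.71379166939933
```

```bash
python3 - <<'E' | tail -4
from h import *; import pickle
S=pickle.load(open("scene0.pkl","rb"));T=pickle.load(open("top0.pkl","rb"))
print(onplane(S,[(65,158),(10,300),(30,270)],0.01).round(3).tolist())
# towel top height along the vertical at its base
b=onplane(S,[(65,158)],0.0)[0]
for z in(.1,.15,.2,.25,.3): print(z,proj(S,b+[0,0,z]).round(0).tolist(),end=' ')
E
```

```text
[[0.124, -0.609, 0.01], [0.663, -0.495, 0.01], [0.584, -0.49, 0.01]]
0.1 [[54.0, 127.0]] 0.15 [[48.0, 111.0]] 0.2 [[43.0, 94.0]] 0.25 [[37.0, 76.0]] 0.3 [[31.0, 58.0]]
```

View pics/wrist0.png

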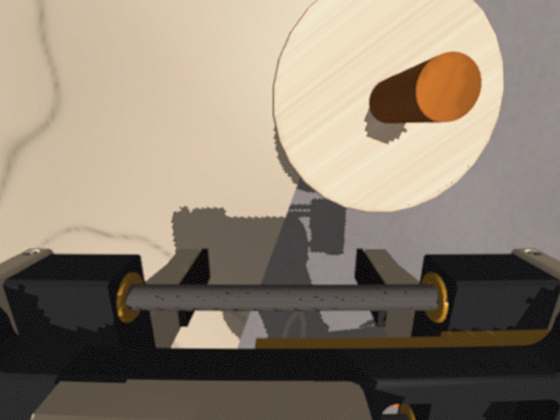

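Call:
carry_out --moves "0.0876 -0.047 -0.016 -0.01 0 0 0; 0.0876 -0.094 -0.033 -0.02 0 0 0; 0.0876 -0.142 -0.049 -0.03 0 0 0; 0.0876 -0.159 -0.013 -0.024 0.012 -0.011 -0.104; 0.0876 -0.177 0.023 -0.017 0.024 -0.022 -0.209; 0.0876 -0.195 0.060 -0.011 0.037 -0.033 -0.313; 0.0876 -0.212 0.096 -0.005 0.049 -0.044 -0.417; 0.0876 -0.230 0.132 0.002 0.061 -0.055 -0.522; 0.0876 -0.248 0.169 0.008 0.073 -0.066 -0.626; 0.0876 -0.265 0.205 0.015 0.085 -0.077 -0.730; 0.0876 -0.283 0.241 0.021 0.097 -0.088 -0.835; 0.0876 -0.301 0.278 0.027 0.110 -0.099 -0.939; 0.0876 -0.319 0.314 0.034 0.122 -0.110 -1.043; 0.0876 -0.336 0.350 0.040 0.134 -0.121 -1.148; 0.0876 -0.354 0.387 0.046 0.146 -0.132 -1.252; 0.0876 -0.372 0.423 0.053 0.158 -0.143 -1.356; 0.0876 -0.389 0.460 0.059 0.170 -0.1535 -1.461; 0.0876 -0.389 0.460 0.059 0.170 -0.1535 -1.461; 0.0876 -0.389 0.460 0.059 0.170 -0.1535 -1.461; 0.0876 -0.389 0.460 0.059 0.170 -0.1535 -1.461"

```text
clock: 2.75
tool_pos: [0.438, -0.0756, 0.3459]
orientation: [-168.0, 0.0, -76.8]
force: [0.4, -0.4, 0.2]
opening: 0.0876
```

```bash
cat > look.py <<'E'
import sys,pickle
from plant import ctrl
import ov
n,k=sys.argv[1],sys.argv[2]; tx=float(sys.argv[3]) if len(sys.argv)>3 else -.019
s=ctrl.snapshot(n); pickle.dump(s,open(f"{n}{k}.pkl","wb"))
ov.draw(s,(0,0,560,420) if n=="wrist" else (190,110,460,330) if n=="top" else (80,160,320,330),1.4 if n=="wrist" else 2.7,f"pics/{n}{k}.png",tx)
E
python3 look.py wrist 1 -.0195; python3 look.py top 1 -.0195
```

```text
(no output)
```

View pics/wrist1.png

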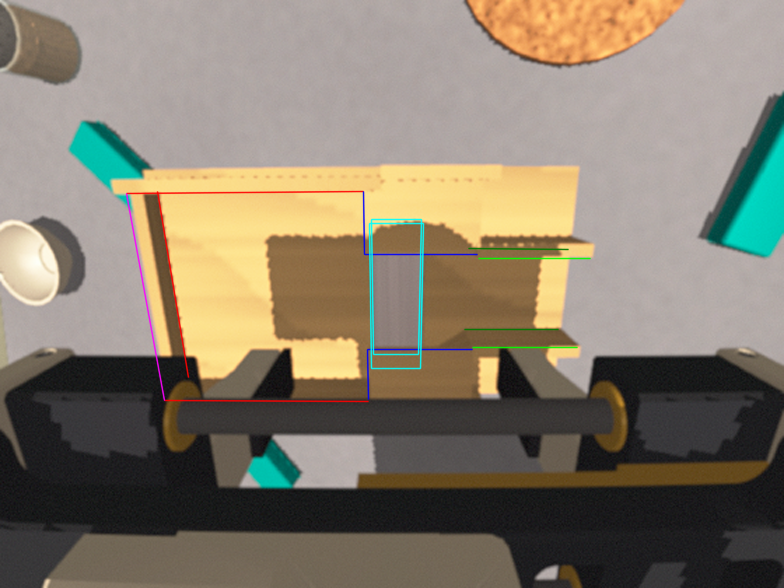

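View pics/top1.png

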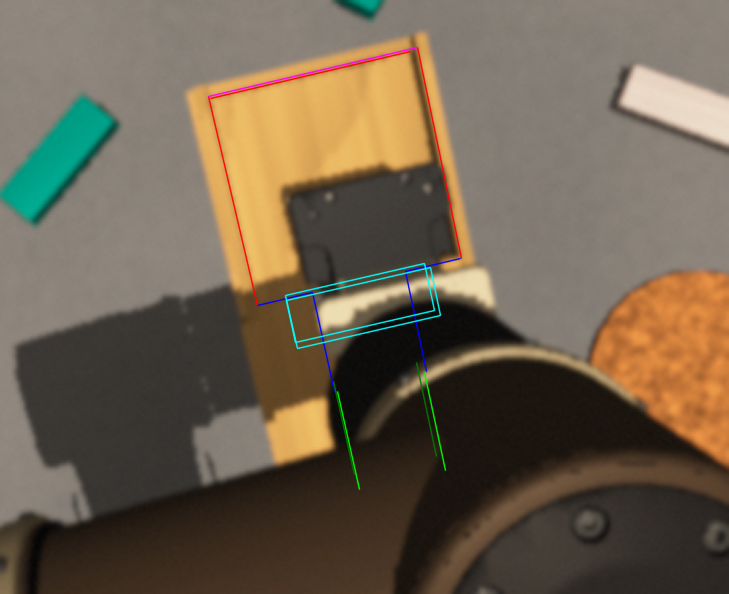

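The wrist view agrees with the fit: the grey shadowed tin lies at (395,300), between the lip edges at rows 254 and 350, and the jaws straddle it. I'll descend straight along the tool axis.

Call:
carry_out --moves "0.0876 0 0 0.015 0 0 0; 0.0876 0 0 0.03 0 0 0; 0.0876 0 0 0.045 0 0 0; 0.0876 0 0 0.06 0 0 0; 0.0876 0 0 0.075 0 0 0; 0.0876 0 0 0.09 0 0 0; 0.0876 0 0 0.10 0 0 0; 0.0876 0 0 0.106 0 0 0; 0.0876 0 0 0.11 0 0 0; 0.0876 0 0 0.113 0 0 0; 0.0876 0 0 0.113 0 0 0"

```text
clock: 3.95
tool_pos: [0.4609, -0.0699, 0.2351]
orientation: [-168.0, 0.0, -76.8]
force: [-0.0, 0.4, -0.8]
opening: 0.0873
```

```bash
python3 look.py wrist 2 -.0195; python3 look.py scene 2 -.0195
```

```text
(no output)
```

View pics/wrist2.png

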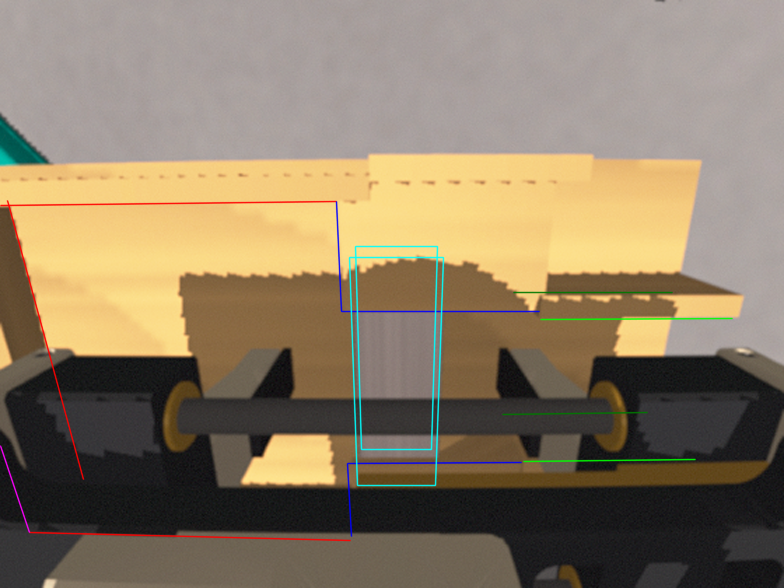

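View pics/scene2.png

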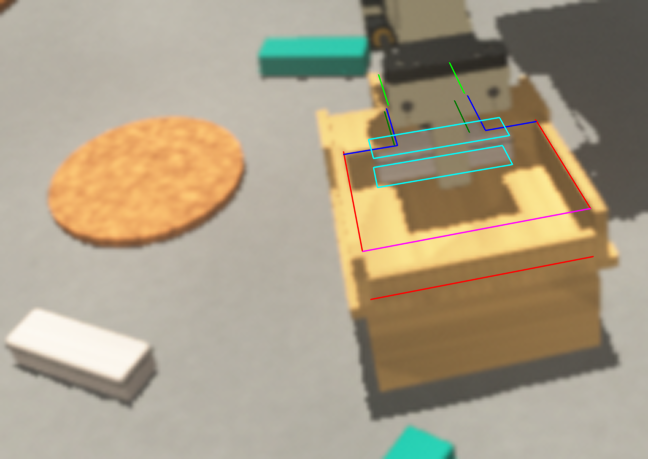

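Call:
carry_out --moves "0.0876 0 0 0.002 0 0 0; 0.0876 0 0 0.004 0 0 0; 0.07 0 0 0.004 0 0 0; 0.055 0 0 0.004 0 0 0; 0.045 0 0 0.004 0 0 0; 0.038 0 0 0.004 0 0 0; 0.034 0 0 0.004 0 0 0; 0.03 0 0 0.004 0 0 0; 0.025 0 0 0.004 0 0 0; 0.02 0 0 0.004 0 0 0; 0.02 0 0 0.004 0 0 0; 0.02 0 0 0.004 0 0 0; 0.02 0 0 0.004 0 0 0"

```text
clock: 5.35
tool_pos: [0.4616, -0.0697, 0.2312]
orientation: [-168.0, 0.0, -76.8]
force: [-0.5, 0.5, 0.5]
opening: 0.0335
```

Gripped at an opening of 33.5 mm, which matches the 34 mm side. I'll slide it up the slope along the floor.

Call:
carry_out --moves "0.02 0 -0.003 0 0 0 0; 0.02 0 -0.008 0 0 0 0; 0.02 0 -0.014 0 0 0 0; 0.02 0 -0.02 0 0 0 0; 0.02 0 -0.02 0 0 0 0"

```text
clock: 5.85
tool_pos: [0.4787, -0.0661, 0.2349]
orientation: [-168.3, 0.0, -76.8]
force: [1.4, -0.1, 0.4]
opening: 0.034
```

```bash
python3 look.py scene 3 0.0005; python3 look.py wrist 3 0.0005
```

```text
(no output)
```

View pics/scene3.png

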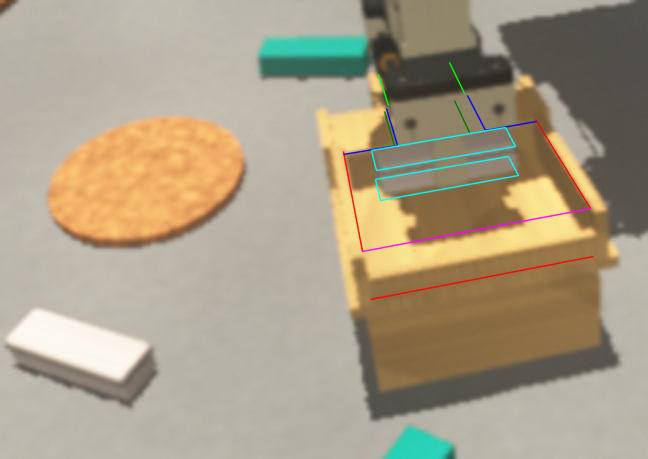

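View pics/wrist3.png

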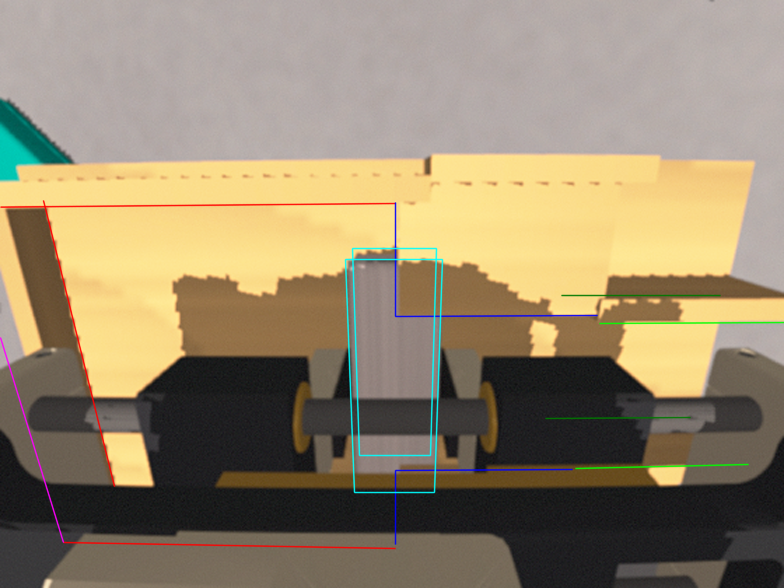

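Call:
carry_out --moves "0.02 0 -0.005 0 0 0 0; 0.02 0 -0.010 0 0 0 0; 0.02 0 -0.015 0 0 0 0; 0.02 0 -0.02 0 0 0 0; 0.02 0 -0.025 0 0 0 0; 0.02 0 -0.03 0 0 0 0; 0.02 0 -0.035 0 0 0 0; 0.02 0 -0.04 0 0 0 0; 0.02 0 -0.045 0 0 0 0; 0.02 0 -0.05 0 0 0 0; 0.02 0 -0.05 0 0 0 0; 0.02 0 -0.05 0 0 0 0; 0.02 0 -0.05 0 0 0 0"

```text
clock: 7.25
tool_pos: [0.5283, -0.054, 0.2457]
orientation: [-168.0, 0.0, -76.8]
force: [-0.2, -0.9, -1.2]
opening: 0.0337
```

```bash
python3 look.py scene 4 0.0505
```

```text
(no output)
```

View pics/scene4.png

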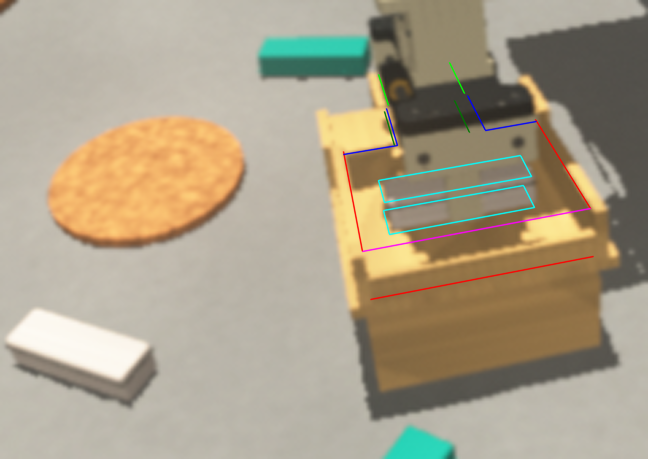

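Call:
carry_out --moves "0.02 0 0 -0.004 0 0 0; 0.02 0 0 -0.012 0 0 0; 0.02 0 0 -0.025 0 0 0; 0.02 0 0 -0.04 0 0 0; 0.02 0 0 -0.06 0 0 0; 0.02 0 0 -0.08 0 0 0; 0.02 0 0 -0.1 0 0 0; 0.02 0 0 -0.1 0 0 0; 0.02 0 0 -0.1 0 0 0"

```text
clock: 8.2
tool_pos: [0.5078, -0.0588, 0.3443]
orientation: [-167.9, 0.0, -76.8]
force: [0.2, -0.8, -0.7]
opening: 0.0337
```

```bash
python3 look.py scene 5 0.0505; python3 look.py wrist 5; python3 - <<'E'
from h import *
from plant import ctrl
p=np.load("ch.npy"); M=chuteR(p[2]); o=np.array([p[0],p[1],.056])
print("grip TCP in chute",(np.array([0.5283,-.054,.2457])-o)@M)
s=ctrl.get_obs(); P=s["tool_pos"];R0=R.from_euler('xyz',s["orientation"],degrees=True)
print(P,s["orientation"])
zt=((np.array([0.5283,-.054,.2457])-o)@M)[2]
for yaw in(-76.8,-100):
  Rt=R.from_euler('xyz',[180,0,yaw],degrees=True); d=(R0.inv()*Rt)
  for h in(.06,):
    G=np.array([.448,-.309,.010+zt+h]); print(yaw,h,G,R0.inv().apply(G-P).round(4),d.as_rotvec().round(4))
E
```

```text
grip TCP in chute [0.05070652 0.00048875 0.18316001]
[ 0.50775534 -0.05882265  0.3430016 ] [-1.68070327e+02  2.62647794e-02 -7.67884646e+01]
-76.8 0.06 [ 0.448      -0.309       0.25316001] [0.2299 0.1314 0.064 ] [-2.082e-01  5.000e-04  2.000e-04]
-100 0.06 [ 0.448      -0.309       0.25316001] [0.2299 0.1314 0.064 ] [-0.2053  0.0426  0.4036]
```

View pics/scene5.png

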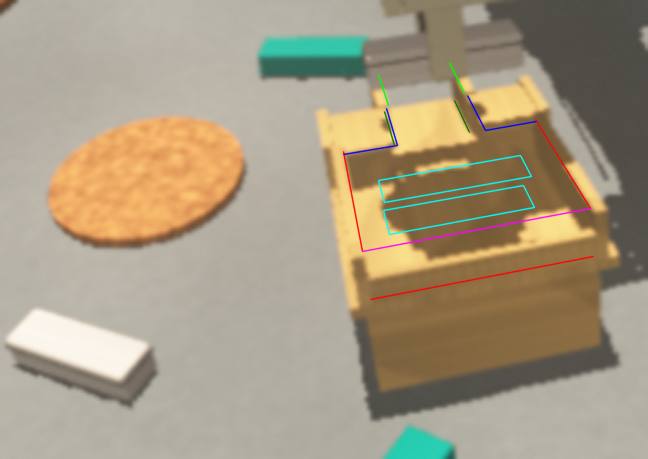

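View pics/wrist5.png

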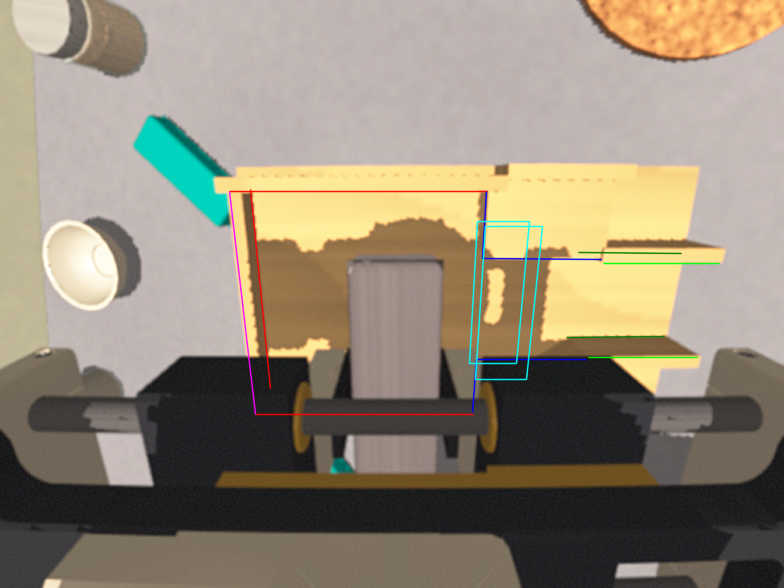

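Call:
carry_out --moves "0.02 0.015 0.007 -0.002 0 0 0; 0.02 0.04 0.02 -0.004 0 0 0; 0.02 0.07 0.034 -0.007 -0.02 0 0; 0.02 0.1 0.049 -0.01 -0.05 0 0; 0.02 0.13 0.064 -0.014 -0.08 0 0; 0.02 0.16 0.078 -0.017 -0.11 0 0; 0.02 0.19 0.093 -0.02 -0.14 0 0; 0.02 0.215 0.105 -0.022 -0.17 0 0; 0.02 0.23 0.113 -0.024 -0.208 0 0; 0.02 0.23 0.113 -0.024 -0.208 0 0; 0.02 0.23 0.116 -0.010 -0.208 0 0; 0.02 0.23 0.119 0.005 -0.208 0 0; 0.02 0.23 0.122 0.020 -0.208 0 0; 0.02 0.23 0.125 0.035 -0.208 0 0; 0.02 0.23 0.128 0.050 -0.208 0 0; 0.02 0.23 0.131 0.064 -0.208 0 0; 0.02 0.23 0.131 0.064 -0.208 0 0; 0.02 0.23 0.131 0.064 -0.208 0 0"

```text
clock: 10.1
tool_pos: [0.4491, -0.3085, 0.2535]
orientation: [-180.0, 0.0, -76.7]
force: [0.2, -1.0, -0.3]
opening: 0.0339
```

```bash
python3 look.py scene 6 0.0505; python3 look.py wrist 6
```

```text
(no output)
```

View pics/scene6.png

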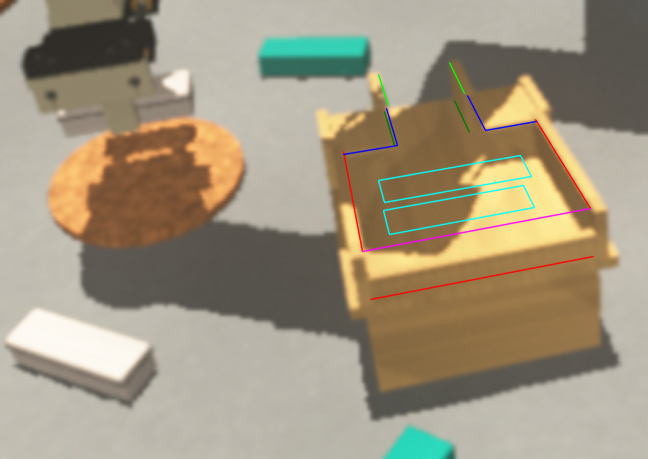

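View pics/wrist6.png

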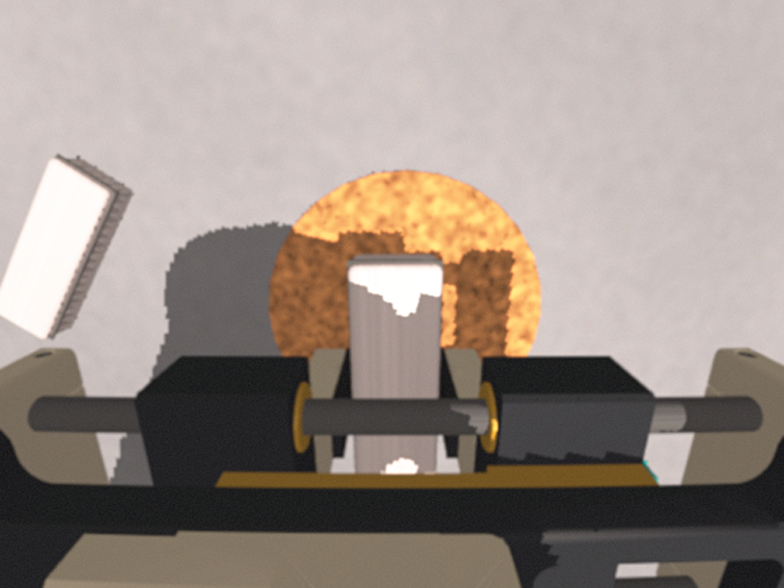

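The tin is held level above the trivet, which is centred under it at about column 405 in the wrist view. I'll lower it slowly.

Call:
carry_out --moves "0.02 0 0 0.012 0 0 0; 0.02 0 0 0.024 0 0 0; 0.02 0 0 0.036 0 0 0; 0.02 0 0 0.046 0 0 0; 0.02 0 0 0.052 0 0 0; 0.02 0 0 0.055 0 0 0; 0.02 0 0 0.057 0 0 0; 0.02 0 0 0.057 0 0 0; 0.02 0 0 0.057 0 0 0"

```text
clock: 11.1
tool_pos: [0.4491, -0.309, 0.197]
orientation: [-179.9, -0.0, -76.8]
force: [0.8, 0.1, -0.8]
opening: 0.0339
```

```bash
python3 look.py scene 7 0.0505; python3 - <<'E'
from plant import ctrl
o=ctrl.get_obs(); print(o["force"],o["tool_pos"])
E
```

```text
[-0.14204873  0.29132008 -0.90311849] [ 0.44910175 -0.30894266  0.19710377]
```

View pics/scene7.png

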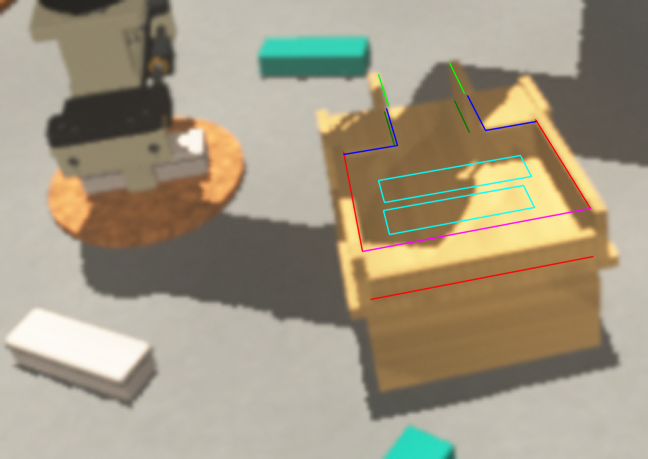

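Now down in 1 mm steps until contact force shows.

Call:
carry_out --moves "0.02 0 0 0.001 0 0 0; 0.02 0 0 0.002 0 0 0; 0.02 0 0 0.002 0 0 0"

```text
clock: 11.45
tool_pos: [0.4489, -0.3089, 0.1947]
orientation: [-179.9, 0.0, -76.8]
force: [-0.5, 0.2, -1.0]
opening: 0.0341
```

Call:
carry_out --moves "0.02 0 0 0.0005 0 0 0; 0.02 0 0 0.001 0 0 0; 0.02 0 0 0.001 0 0 0"

```text
clock: 11.75
tool_pos: [0.4489, -0.3089, 0.1936]
orientation: [-179.9, 0.0, -76.8]
force: [-0.2, -0.2, 0.3]
opening: 0.0334
```

Call:
carry_out --moves "0.02 0 0 0.0005 0 0 0; 0.02 0 0 0.001 0 0 0; 0.02 0 0 0.001 0 0 0"

```text
clock: 12.05
tool_pos: [0.449, -0.3089, 0.1928]
orientation: [-179.9, 0.0, -76.8]
force: [-0.5, 0.3, 1.6]
opening: 0.0338
```

Call:
carry_out --moves "0.02 0 0 0.0005 0 0 0; 0.02 0 0 0.0005 0 0 0"

```text
clock: 12.25
tool_pos: [0.449, -0.3089, 0.1928]
orientation: [-179.9, 0.0, -76.8]
force: [-1.7, 2.2, 7.3]
opening: 0.0335
```

Contact is clear at 7 N. I'll open slowly, then lift away.

Call:
carry_out --moves "0.036 0 0 0 0 0 0; 0.04 0 0 0 0 0 0; 0.05 0 0 0 0 0 0; 0.065 0 0 0 0 0 0; 0.08 0 0 0 0 0 0; 0.0876 0 0 0 0 0 0; 0.0876 0 0 0 0 0 0; 0.0876 0 0 0 0 0 0"

```text
clock: 13.05
tool_pos: [0.449, -0.3089, 0.1922]
orientation: [-179.9, 0.0, -76.8]
force: [-0.3, 0.0, 0.2]
opening: 0.0824
```

```bash
python3 look.py wrist 8
```

```text
(no output)
```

View pics/wrist8.png

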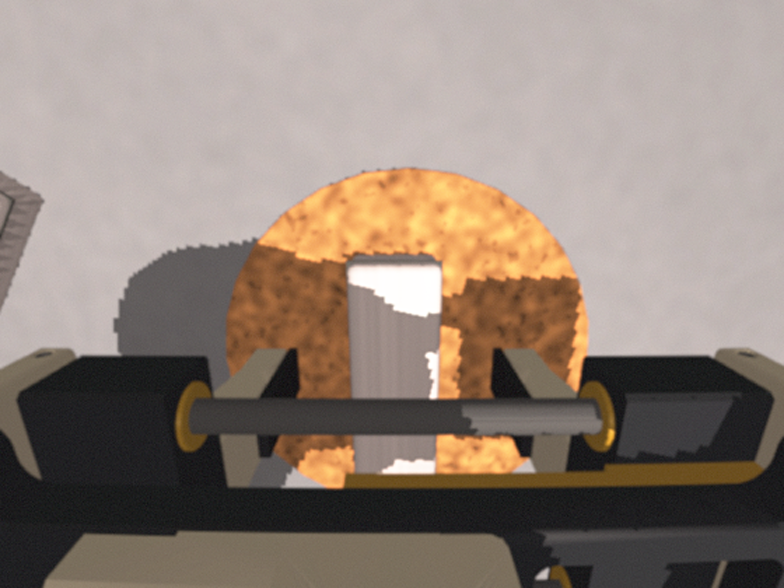

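The tin lies free between the open fingers, flat on the trivet. I'll raise the tool straight up, then back it off sideways so the tin can be seen.

Call:
carry_out --moves "0.0876 0 0 -0.005 0 0 0; 0.0876 0 0 -0.02 0 0 0; 0.0876 0 0 -0.04 0 0 0; 0.0876 0 0 -0.06 0 0 0; 0.0876 0 0 -0.09 0 0 0; 0.0876 0 0 -0.12 0 0 0; 0.0876 0 0 -0.15 0 0 0; 0.0876 -0.04 0 -0.15 0 0 0; 0.0876 -0.08 0 -0.15 0 0 0; 0.0876 -0.12 0 -0.15 0 0 0; 0.0876 -0.16 0 -0.15 0 0 0; 0.0876 -0.2 0 -0.15 0 0 0; 0.0876 -0.2 0 -0.15 0 0 0; 0.0876 -0.2 0 -0.15 0 0 0"

```text
clock: 14.5
tool_pos: [0.403, -0.1134, 0.343]
orientation: [-179.8, 0.0, -76.6]
force: [0.6, -0.5, 0.3]
opening: 0.0876
```

```bash
python3 look.py scene 9; python3 - <<'E'
from plant import ctrl
from h import *
s=ctrl.snapshot("top"); cv2.imwrite("pics/top9.png",s["image"][:,:,::-1])
S=ctrl.snapshot("scene")
for q in(s,S):
    for r in ctrl.trace(q,"tin"):
        e=r["extent"]; v,u=np.nonzero(r["region"]); P=onplane(q,[(u.mean(),v.mean())],.028)[0]
        print(r["confidence"],np.round(e),P.round(4))
E
```

```text
0.9 [190. 147. 236. 189.] [0.6047 0.158  0.028 ]
0.69 [316.  68. 352. 116.] [ 0.7616 -0.0817  0.028 ]
0.6 [431. 232. 477. 246.] [ 0.4661 -0.3236  0.028 ]
0.78 [339. 247. 382. 296.] [0.6221 0.156  0.028 ]
0.58 [111. 210. 158. 234.] [ 0.4575 -0.3036  0.028 ]
```

View pics/top9.png

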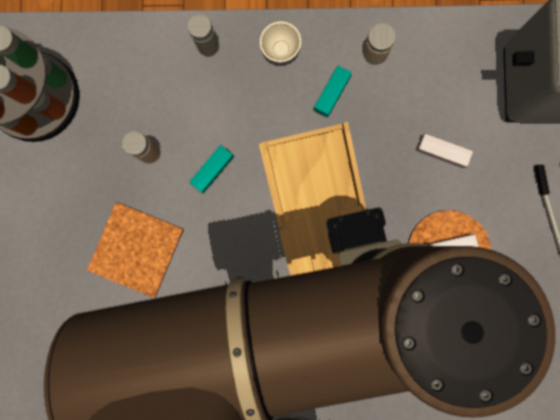

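View pics/scene9.png

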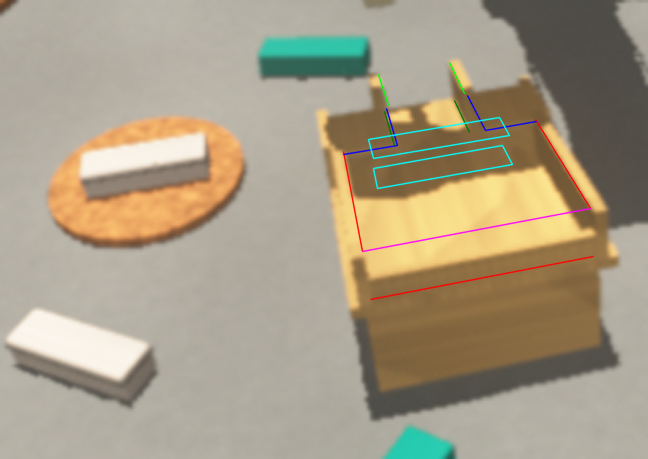

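The scene view shows the tin flat at (145,165) on the round trivet, centred to within about 1 cm. The spare tin is unmoved at (80,350), and the arm is clear of everything. I'll hand the job in.

```bash
python3 - <<'E'
from plant import ctrl
print(ctrl.close_job())
E
```

```text
the job is handed in; nothing more can be done
None
```

The jammed tin now lies flat near the middle of the round cork trivet, and the job was handed in at about 15 s of the 48 s allowed. I gripped the tin across its 34 mm side through the gap between the lips. I then slid it up the chute floor to chute x of about 0.05, well past the 0.017 clearance mark, lifted it out and levelled it. It was lowered until light contact (7 N) and released.

**Last checks:**
- **Tin:** the scene camera put its centre about 1 cm from the trivet's centre.
- **Spare tin:** it was unmoved in the pictures.
- **Arm:** the gripper was open and well clear, touching nothing.

**What disagreed:** the last top view was no check on the tin's position, because the arm hid part of the tin. Its reading came out about 23 mm off centre, so I relied on the scene view and the tool position at release, which agreed. I handed in without a clear top view.

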